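# Put the spirit level back in its slot and shut the tool drawer

## Robot

A 6-joint arm with a two-finger parallel gripper is mounted at the origin on the work surface. World frame = base frame: x ahead of the robot, y to its left, z up, the work surface at z = 0. Lengths are in m, angles in rad, forces in N, time in s.
With the tool pointing down it reaches from about 0.375 to 0.9 m from the base axis. Payload 3.1 kg.
Tool frame: the origin (TCP) lies midway between the tips of the shut fingers; the grasp point (between the pads) lies 19 mm behind it; z points along the fingers, y is the line along which they close (so a half turn about z gives the same grasp; the last joint's range is limited). The gripper opens to 87 mm and grips with 3 to 60 N. Pads are 19 mm wide; open, the fingers measure 117 mm over their backs; the gripper's body (75 mm by 190 mm) begins 51 mm behind the grasp point.
Start: joints at [-1.28, 0.527, 1.433, -0, 1.181, -0.178], TCP at [0.283, -0.557, 0.223] pointing down, gripper open.
Joint ranges: [-3.08, 3.08], [-0.75, 2.2], [0.22, 2.44], [-1.43, 4.57], [0, 2.65], [-2.85, 2.85]. Speed limits (rad/s): [2.79, 2.79, 3.14, 3.14, 3.14, 3.14].

## Interface

Orientations are given as a unit quaternion [x, y, z, w].
In Python, from rig import robot gives the robot as it stands. The module is installed in compiled form; this text tells all that it offers.
- The arm moves only by the tool play_rows, never from a script. Its arguments are lists of equal length, an entry for each row: "gripper": the closure, from -1 (fully open) to 1 (shut); "delta_pos": the shift along the tool's x, y, z in cm, a list of three; "turn": the turn, a rotation vector about the tool's x, y, z in rad, a list of three. A call has 1 to 12 rows; each row is the pose to reach, as a shift and turn from the pose commanded when the call began, along the tool's axes at that moment; what a row does not reach only later rows make up. A row lasts 1/8 s, in which the tool goes at most 62.5 mm and 10.7 degrees, less where a joint would pass 70% of its speed; a pose out of reach is approached as far as the arm can. A call with a gripper value outside its range is refused whole. The fingers move at their own pace and stop on an object; "squeeze" is the grip in N (left out, the last holds). Time passes only in rows, so rows that repeat a pose let the fingers close. It gives the time, the measured TCP pose, the force, the opening and the grip force at its end, in the units of the state.
- robot.get_obs(): the state, without advancing time (a new reading comes with each control period).
- robot.camera(name): name is "side" or "top" or "wrist"; returns a dict with "color" (384x512x3 uint8, red, green, blue), "vfov" (degrees; the focal length in pixels is half the picture's height over the tangent of half this angle, whatever the lens; pixels are square), "cx", "cy" (the principal point, pixels), "k1" (the pictures are not rectified: a ray, as slopes to the right and down, at radius r is drawn at 1 + k1 r^2 times it, then the intrinsics apply), "R" (3x3) and "t" (3): a world point X has camera coordinates R X + t. Camera axes: x right, y down, z forward; pixel columns grow to the right and rows downward; lengths in m; the calibration is good to about 2 mm. A picture is of the moment at which its call begins. There is no depth.
- robot.hand_in(): hands the job in; it is judged then, once.
The state is a dict: "time": time; "q": joint angles; "joint_velocities": joint speeds; "joint_torque": joint torques, N m; "position": TCP position; "tool_rot": TCP orientation; "ft_force": force on the tool from outside, world axes, zero at the start; "moment": the same for the moment, N m; "grip_width": finger opening in m; "grip_force": force on a finger pad.
Only numpy, scipy, OpenCV 4.12 (cv2) and the standard library are available. Lean on these libraries where they do the work, as an engineer would, in place of code of your own. Each camera call takes 0.05 s, during which the arm holds its last target. There are 200 camera calls.

## Task

The picture is hung: put the spirit level from the desk back on edge, right down into the one empty slot among the slotted holders in the open tool drawer, keeping hold of it until it rests on the slot's floor rather than dropping it in. Then push the drawer fully shut. Leave the drawer's other tools in their slots and do not shift the other things on the desk.

Things in the scene. Friction and masses are not known exactly. Their poses are not given: they have to be found in the camera images.
- level: Slim aluminium spirit level with black end caps and three vials, standing on its long edge on the desk: 230 long, 16 thick, 48 high, 0.2 to 0.35 kg, flat parallel sides, square ends. Origin at the centre of its underside; x along its length, y across its thickness, z up. It may go into the slot either way round.
- holder_free: The empty one of three alike slotted holders lying side by side (48 apart, under 1 of play) across the drawer; which place it has varies. Pale wooden bar 264 x 47 x 28 with one slot in the middle of its top, 240 long, 21 wide, 20 deep, open only at the top, its floor 8 above the bar's underside. Origin at the centre of the underside, 106 above the desk; x along the slot, y across, z up.
- holder_rule: Same holder, its slot filled by the folding rule. Same frame.
- holder_bevel: Same holder, its slot filled by the sliding bevel. Same frame.
- folding_rule: Folded wooden rule 232 x 16 x 34 standing on edge in its slot, 14 proud of the holder. Origin at the centre of its underside, x along its length, z up.
- bevel: Sliding bevel, folded, dark wood with brass ends, 215 x 16 x 34, on edge in its slot, 14 proud of the holder. Origin at the centre of its underside, x along its length, z up.
- chest: Oak desktop card-file chest, fixed: 300 deep, 320 wide (332 at the top board), 190 high. Below, three small drawers that do not open; above, one wide tool drawer, open at the start. Origin at the middle of the foot of its front face; x into the chest, away from the robot, y to the left, z up. The front of the shut drawer is flush with this face (x = 0).
- drawer (a joint): Travel of the tool drawer: 0 fully shut, 0.206 m fully open (its start). It slides along the chest's -x as it opens, needs about 3 N to move and stays where it is left.
- drawer_front (a point): Middle of the outer face of the drawer's front panel, 143 above the desk. Panel 286 wide, 16 thick, from 99 to 171 above the desk; two label-holder pulls stand out 14 from it, 85 to either side of this point, so the middle is clear for pushing. Drawer sides rise to 143 above the desk; a level in the foremost slot has 30 free between it and the panel.
- tape_measure: Grey tape measure, 82 x 38 x 60. Origin at the centre of its underside.
- hook_box: Small clear box of picture hooks, 82 x 58 x 23. Origin at the centre of its underside.
- hammer: Small hammer lying on the desk, 260 long, handle towards its -x. Origin under its middle.
- mug: White mug, 82 across, 92 high, handle at +y. Origin at the centre of its foot.
Things that resemble listed ones, but are neither listed nor needed, are in the scene too. What is meant by the level is not blue or purple, and is the larger of those in its own colour.

How it is judged:
By the outcome, as a careful person would: the job done as asked, in the order asked, and still so for the second after the job is handed in, with the robot touching nothing.
It also fails if it takes over 58 s, if anything falls off the work surface, if the arm or the gripper's body presses on something with over 40 N, if the wrist force passes 120 N, or if a joint passes its speed limit or range.

## Working session

There is one attempt and no reset: what is moved stays moved. The work goes in short steps, Python scripts to look and compute and a tool call to move; the robot and the scene stay as the last step left them, time stands still between calls to the robot, and variables do not carry over. Pictures are saved under pics/ and viewed, at most 10 in all, crops included, and the job is handed in when it is done.

Besides the shell and the picture viewer there is one more tool, called after "Emit:" as name(argument=value, ...) on one line, values as JSON. play_rows: Moves the arm, as the interface text tells. Its arguments: {"type":"object","properties":{"gripper":{"type":"array","items":{"type":"number"}},"delta_pos":{"type":"array","items":{"type":"array","items":{"type":"number"}}},"turn":{"type":"array","items":{"type":"array","items":{"type":"number"}}},"squeeze":{"type":"number"}},"required":["gripper","delta_pos","turn"]}

```bash
mkdir -p pics
cat > h.py <<'E'
import numpy as np, cv2
from rig import robot
def cam(n):
    c=robot.camera(n); h=c["color"].shape[0]; c["f"]=h/2/np.tan(np.radians(c["vfov"])/2)
    c["K"]=np.array([[c["f"],0,c["cx"]],[0,c["f"],c["cy"]],[0,0,1.]]); c["D"]=np.array([c["k1"],0,0,0.]); 
    c["R"]=np.array(c["R"]);c["t"]=np.array(c["t"]);return c
def save(c,n): cv2.imwrite("pics/"+n,cv2.cvtColor(c["color"],cv2.COLOR_RGB2BGR))
def onz(c,px,z):
    px=np.array(px,float).reshape(-1,1,2); s=cv2.undistortPoints(px,c["K"],c["D"]).reshape(-1,2)
    d=np.c_[s,np.ones(len(s))]@c["R"]; o=-c["R"].T@c["t"]
    return o+d*((np.reshape(z,-1)-o[2])/d[:,2])[:,None]
def proj(c,X):
    return cv2.projectPoints(np.array(X,float).reshape(-1,1,3),cv2.Rodrigues(c["R"])[0],c["t"],c["K"],c["D"])[0].reshape(-1,2)
E
python3 - <<'E'
from h import *
a=cam("top");b=cam("side");w=cam("wrist")
for n,c in dict(top=a,side=b,wrist=w).items(): save(c,n+"0.png"); print(n,c["f"],c["k1"],(-c["R"].T@c["t"]).round(3),c["R"][2].round(2))
o=robot.get_obs();print(o)
E
```

```text
top 418.0212230712675 0.0005354196406267186 [0.365 0.073 1.589] [ 0.07 -0.   -1.  ]
side 405.49670604499045 -0.054962449404568764 [0.276 0.992 1.117] [ 0.14 -0.67 -0.73]
wrist 270.5410798230797 -0.0534153685354712 [ 0.357 -0.519  0.385] [-0.27 -0.14 -0.95]
{'time': 0.15, 'q': array([-1.27951131e+00,  5.28271969e-01,  1.43359342e+00, -5.05266094e-06,
        1.18141686e+00, -1.78498539e-01]), 'joint_velocities': array([-0.00103018, -0.00320838, -0.00473351, -0.00085649, -0.00032277,
       -0.00020065]), 'joint_torque': array([ 8.83141111e-04, -4.40430880e+01, -1.76841849e+01,  6.33293297e-02,
        5.52596105e-02, -1.16461224e-04]), 'position': array([ 0.28279572, -0.55673337,  0.22178919]), 'tool_rot': array([ 9.72538963e-01,  2.32738591e-01, -4.99482746e-05, -8.43322085e-04]), 'ft_force': array([ 0.31920424,  0.23983713, -0.29282823]), 'moment': array([ 0.04991532,  0.00866164, -0.02962111]), 'grip_force': 0.0, 'grip_width': 0.0872687693400483}
```

View pics/top0.png

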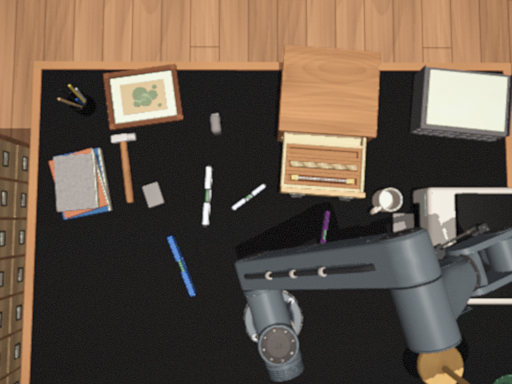

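View pics/side0.png

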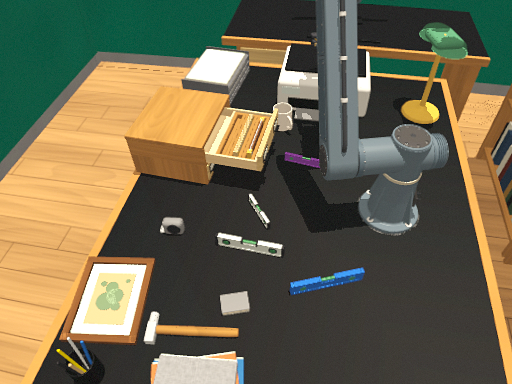

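The top view shows the larger aluminium level at about (208,195) and a smaller white decoy at (249,197). The drawer is at about (323,165). I'll zoom in on the drawer and measure the level.

Run:
```python
from h import *
a=cam("top");b=cam("side")
A=cv2.resize(a["color"][40:210,270:390],None,fx=4,fy=3.5,interpolation=cv2.INTER_CUBIC)
A=cv2.resize(a["color"][120:205,265:385],(480,340),interpolation=cv2.INTER_CUBIC)
B=cv2.resize(b["color"][85:190,190:290],(320,340),interpolation=cv2.INTER_CUBIC)
save({"color":np.hstack([A,B])},"crop.png")
im=a["color"].astype(int); m=((im.min(2)>110)).astype(np.uint8); m[:,:195]=0;m[:,275:]=0;m[:155]=0;m[232:]=0
n,l,s,ce=cv2.connectedComponentsWithStats(m)
for i in range(1,n):
    print(s[i],ce[i])
# merge: left object = cols<222
ys,xs=np.nonzero(m[:, :225]); 
for z in (0.048,): 
    P=onz(a,np.c_[xs,ys],z)[:,:2].astype(np.float32); r=cv2.minAreaRect(P); print(r, cv2.boxPoints(r).round(3).tolist())
print(proj(b,[[0.365+.0,0.3,0.048]]))
```

```text
[205 166   8  35 205] [208.2195122  182.07317073]
[232 184  34  26 180] [248.35555556 196.51666667]
[202 202   9  23 158] [205.82278481 212.96835443]
((0.45513492822647095, 0.24300821125507355), (0.027207715436816216, 0.21569624543190002), 86.68485260009766) [[0.34700000286102295, 0.23600000143051147], [0.5619999766349792, 0.22300000488758087], [0.5640000104904175, 0.25], [0.3479999899864197, 0.2630000114440918]]
[[273.64047092 258.22125426]]
```

View pics/crop.png

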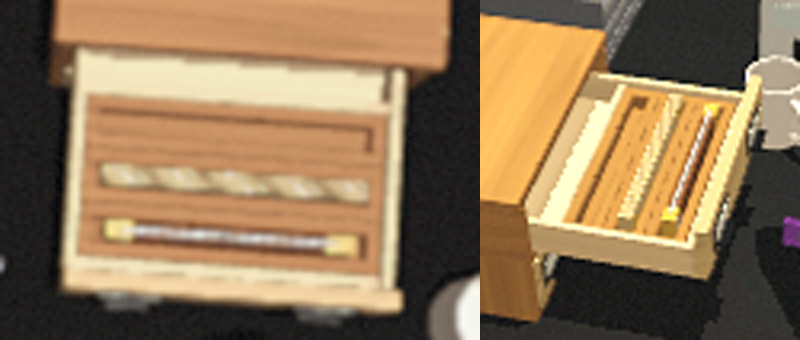

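The empty slot is the rear one, nearest the chest. The bevel is in front and the rule in the middle.

```bash
cat >> h.py <<'E'
from scipy.spatial.transform import Rotation as Ro
def go(p,yaw):
    "tool x at yaw, pointing down; prints delta_pos cm, turn from current pose"
    o=robot.get_obs(); R0=Ro.from_quat(o["tool_rot"]); c,s=np.cos(yaw),np.sin(yaw)
    R1=Ro.from_matrix(np.array([[c,s,0],[s,-c,0],[0,0,-1.]]))
    print("d",(R0.inv().apply(np.array(p)-o["position"])*100).round(2),"turn",(R0.inv()*R1).as_rotvec().round(4))
E
python3 - <<'E'
from h import *
a=cam("top")
# crop px -> image px ; free slot ends, top z=.134
u=lambda x,y:(265+x/4,120+y/4)
print(onz(a,[u(105,110),u(372,140)],.134)) # rear edge-ish corners of slot
print(onz(a,[u(100,175),u(368,190)],.148), onz(a,[u(105,230),u(358,245)],.148))
print(onz(a,[u(60,280),u(402,298)],.171))
go([.48,-.2,.28],.2); go([.43,.24,.26],-.06)
E
```

```text
[[ 0.61760596 -0.05987283  0.134     ]
 [ 0.59149451 -0.29440112  0.134     ]]
[[ 0.55819493 -0.05398479  0.148     ]
 [ 0.54553172 -0.28670131  0.148     ]] [[ 0.51023777 -0.05810495  0.148     ]
 [ 0.49757483 -0.27728722  0.148     ]]
[[ 0.46512911 -0.01752214  0.171     ]
 [ 0.45025661 -0.30847656  0.171     ]]
d [ 33.74 -22.92  -5.76] turn [-7.000e-04 -1.000e-04  2.698e-01]
d [ 49.2  -64.42  -3.73] turn [-0.0007  0.      0.5298]
```

Emit:
play_rows(gripper=[-1, -1, -1, -1, -1, -1, -1, -1, -1, -1, -1, -1], delta_pos=[[6, -4, -2], [11, -8, -4], [17, -12, -6], [23, -16, -6], [28, -20, -6], [33.7, -23, -6], [36, -29, -6], [38, -35, -6], [40, -41, -6], [42, -47, -6], [44, -53, -5], [46, -58, -4]], turn=[[0, 0, 0.05], [0, 0, 0.1], [0, 0, 0.15], [0, 0, 0.2], [0, 0, 0.25], [0, 0, 0.27], [0, 0, 0.32], [0, 0, 0.37], [0, 0, 0.42], [0, 0, 0.47], [0, 0, 0.53], [0, 0, 0.53]])

```text
time: 1.8
position: [0.4339, 0.1389, 0.2676]
tool_rot: [1.0, -0.03, 0.001, -0.0]
ft_force: [0.2, 0.6, 0.3]
grip_width: 0.0872
grip_force: 0.0
```

Emit:
play_rows(gripper=[-1, -1, -1, -1, -1], delta_pos=[[0, 0, 0], [0, -3, 0], [0, -6.4, 0], [0, -6.4, 0], [0, -6.4, 0]], turn=[[0, 0, 0], [0, 0, 0], [0, 0, 0], [0, 0, 0], [0, 0, 0]])

```text
time: 2.42
position: [0.4381, 0.1997, 0.2672]
tool_rot: [1.0, -0.03, -0.0, 0.0]
ft_force: [-0.8, 0.6, -0.3]
grip_width: 0.087
grip_force: 0.0
```

Run:
```python
from h import *
w=cam("wrist"); save(w,"w1.png"); o=robot.get_obs(); print(o["position"],o["tool_rot"],o["q"],o["time"])
print(-w["R"].T@w["t"],w["R"][2])
print(proj(w,[[.455,.243,.048],[.565,.236,.048],[.345,.249,.048]]))
```

```text
[0.43802138 0.19953578 0.26720092] [ 9.99526693e-01 -3.07611308e-02 -1.13768421e-04  3.61003659e-04] [ 1.95169939e-01  2.76072516e-01  1.72560046e+00 -7.18214776e-04
  1.14030327e+00  1.82779809e+00] 2.475
[0.52078203 0.19457709 0.43023358] [-0.30396641  0.01788838 -0.95251479]
[[221.74919119 156.80809701]
 [219.40094123  73.85408848]
 [224.63610831 227.40927224]]
```

View pics/w1.png

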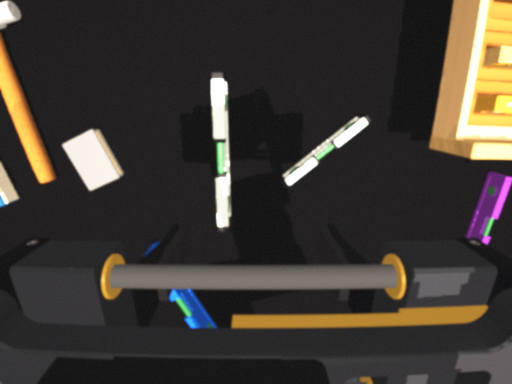

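The wrist view shows the level running from (218,73) to (224,228), where predicted. I'll refine it with row profiles.

Run:
```python
from h import *
w=cam("wrist"); g=w["color"].astype(int).mean(2)
for r in (95,115,130,185,205,215): print(r,g[r,205:235].astype(int))
print("col",g[66:84,214:224].mean(1).astype(int),g[216:236,218:228].mean(1).astype(int))
L=[]
for r in list(range(82,136))+list(range(180,222)):
    row=g[r,200:240]; d=np.diff(row); L.append((200.5+np.argmax(d),r))
L=np.array(L); P=onz(w,L-[0,0],.048); k=np.polyfit(P[:,0],P[:,1],1); res=P[:,1]-np.polyval(k,P[:,0]); k=np.polyfit(P[abs(res)<.002,0],P[abs(res)<.002,1],1)
print("left top edge",k,np.polyval(k,[.35,.455,.56]))
```

```text
95 [ 34  36  35  37  59 167 253 255 255 255 255 255 255 255 255 255 255 255
 255 248 184 167 118  54  36  33  35  36  34  33]
115 [ 19  22  21  19  24  35 103 195 242 248 249 249 249 249 249 248 248 247
 243 232 231 225 174  90  34  23  21  21  16  21]
130 [ 21  22  22  23  22  23  39 105 193 240 246 247 248 248 247 247 247 247
 247 237 226 228 209 136  58  29  24  21  24  19]
185 [ 32  33  36  34  38  34  32  34  36  64 137 210 240 245 248 254 255 255
 255 255 255 255 252 234 200 120  47  22  23  24]
205 [ 31  33  38  33  32  34  35  33  36  36  68 140 212 239 245 246 246 245
 244 244 245 242 227 180 135 103  63  27  23  21]
215 [ 33  35  32  34  35  36  36  34  35  33  85 221 255 255 255 253 247 244
 244 244 244 241 230 215 201 164  91  37  21  22]
col [ 33  34  34  33  35  46  69  91 102 109 115 142 233 252 254 254 255 255] [245 245 245 246 247 247 248 248 248 243 218 146  82  65  60  49  40  34
  35  35]
left top edge [-0.05428102  0.27961551] [0.26061715 0.25491765 0.24921814]
```

Run:
```python
from h import *
w=cam("wrist")
print(onz(w,[[218.5,71.5],[224,230.5],[224,227]],.048))
o=robot.get_obs()
for z in (.12,.024): go([.455,.247,z],-.0543)
```

```text
[[0.56795308 0.23674426 0.048     ]
 [0.33978053 0.25052614 0.048     ]
 [0.34572614 0.24995984 0.048     ]]
d [ 1.4  -4.84 14.72] turn [ 0.0004  0.0002 -0.0076]
d [ 1.4  -4.84 24.32] turn [ 0.0004  0.0002 -0.0076]
```

Emit:
play_rows(gripper=[-1, -1, -1, -1, -1, -1, -1, -1, -1, -1], delta_pos=[[0.7, -2.4, 2], [1.4, -4.8, 4], [1.4, -4.8, 8], [1.4, -4.8, 12], [1.4, -4.8, 15], [1.4, -4.8, 18], [1.4, -4.8, 20.5], [1.4, -4.8, 22.5], [1.4, -4.8, 24.3], [1.4, -4.8, 24.3]], turn=[[0, 0, -0.007], [0, 0, -0.007], [0, 0, -0.007], [0, 0, -0.007], [0, 0, -0.007], [0, 0, -0.007], [0, 0, -0.007], [0, 0, -0.007], [0, 0, -0.007], [0, 0, -0.007]])

```text
time: 3.82
position: [0.4543, 0.2469, 0.0232]
tool_rot: [1.0, -0.027, -0.001, 0.0]
ft_force: [-0.4, -0.2, 0.4]
grip_width: 0.0869
grip_force: 0.0
```

Emit:
play_rows(gripper=[0, 0.5, 1, 1, 1, 1, 1, 1], delta_pos=[[0, 0, 0], [0, 0, 0], [0, 0, 0], [0, 0, 0], [0, 0, 0], [0, 0, 0], [0, 0, 0], [0, 0, 0]], turn=[[0, 0, 0], [0, 0, 0], [0, 0, 0], [0, 0, 0], [0, 0, 0], [0, 0, 0], [0, 0, 0], [0, 0, 0]], squeeze=25)

```text
time: 4.82
position: [0.4547, 0.2478, 0.0242]
tool_rot: [1.0, -0.027, -0.0, 0.0]
ft_force: [-1.0, 0.8, -0.2]
grip_width: 0.0157
grip_force: 25.0
```

Run:
```python
from h import *
go([.455,.247,.33],-.054);go([.49,-.22,.33],np.pi/2-.054)
```

```text
d [ 3.000e-02  9.000e-02 -3.058e+01] turn [0.0002 0.0003 0.0009]
d [  6.    46.53 -30.57] turn [-0.0000e+00  4.0000e-04 -1.5699e+00]
```

Emit:
play_rows(gripper=[1, 1, 1, 1, 1, 1, 1, 1], delta_pos=[[0, 0, -1], [0, 0, -4], [0, 0, -8], [0, 0, -13], [0, 0, -18], [0, 0, -23], [0, 0, -28], [0, 0, -30.6]], turn=[[0, 0, 0], [0, 0, 0], [0, 0, 0], [0, 0, 0], [0, 0, 0], [0, 0, 0], [0, 0, 0], [0, 0, 0]])

```text
time: 5.82
position: [0.455, 0.2481, 0.3335]
tool_rot: [1.0, -0.027, 0.002, -0.001]
ft_force: [0.6, -0.1, -3.2]
grip_width: 0.0158
grip_force: 25.0
```

Emit:
play_rows(gripper=[1, 1, 1, 1, 1, 1, 1, 1, 1, 1, 1, 1], delta_pos=[[0.5, 3, 0], [1, 7, 0], [1.5, 11.5, 0], [2, 16, 0], [2.5, 20.5, 0], [3, 25, 0], [3.5, 29.5, 0], [4, 34, 0], [4.5, 38.5, 0], [5.2, 43, 0], [6, 46.5, 0], [6, 46.5, 0]], turn=[[0, 0, -0.1], [0, 0, -0.25], [0, 0, -0.4], [0, 0, -0.55], [0, 0, -0.7], [0, 0, -0.85], [0, 0, -1.0], [0, 0, -1.15], [0, 0, -1.3], [0, 0, -1.45], [0, 0, -1.57], [0, 0, -1.57]])

```text
time: 7.32
position: [0.4897, -0.2219, 0.3299]
tool_rot: [0.727, 0.687, -0.0, -0.0]
ft_force: [-0.2, 1.1, -2.4]
grip_width: 0.0157
grip_force: 25.0
```

Emit:
play_rows(gripper=[1, 1, 1, 1], delta_pos=[[0, 0, 0], [0, 0, 0], [0, 0, 0], [0, 0, 0]], turn=[[0, 0, 0], [0, 0, 0], [0, 0, 0], [0, 0, 0]])

```text
time: 7.82
position: [0.49, -0.219, 0.3304]
tool_rot: [0.726, 0.688, -0.0, 0.0]
ft_force: [0.1, 0.7, -2.3]
grip_width: 0.0159
grip_force: 25.0
```

Run:
```python
from h import *
w=cam("wrist"); save(w,"w2.png"); o=robot.get_obs(); print(o["position"],o["tool_rot"],o["q"],o["time"],o["grip_width"],o["ft_force"])
print(-w["R"].T@w["t"])
print(proj(w,[[.6,-.06,.134],[.59,-.29,.134]]))
```

```text
[ 0.48999445 -0.21913354  0.33035881] [7.25702002e-01 6.88009156e-01 2.09631093e-05 6.93577304e-05] [-6.28844284e-01  2.93661484e-01  1.50942419e+00  1.63932646e-05
  1.33836295e+00 -5.75536013e-01] 7.875 0.016243417369655608 [ 0.58180289 -0.11235699 -3.21647872]
[ 0.4931614  -0.13509845  0.49343089]
[[338.40728324  38.24571638]
 [325.81375205 215.864417  ]]
```

View pics/w2.png

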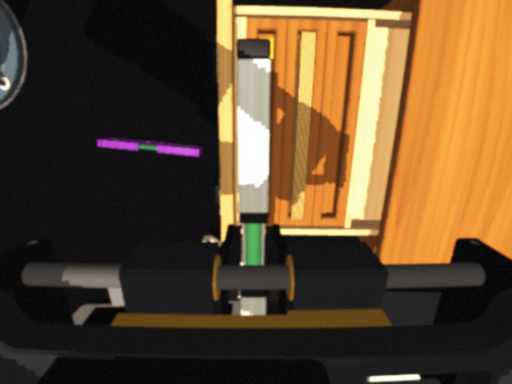

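The wrist view shows the empty slot clear of the held level, from about (345,34) to (330,218). I'll crop it for exact corners.

Run:
```python
from h import *
w=cam("wrist"); 
I=w["color"]; A=cv2.resize(I[22:62,320:380],(600,400),interpolation=cv2.INTER_CUBIC);B=cv2.resize(I[202:222,305:365],(600,200),interpolation=cv2.INTER_CUBIC)
save({"color":np.vstack([A,B])},"c2.png")
```

```text
(no output)
```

View pics/c2.png

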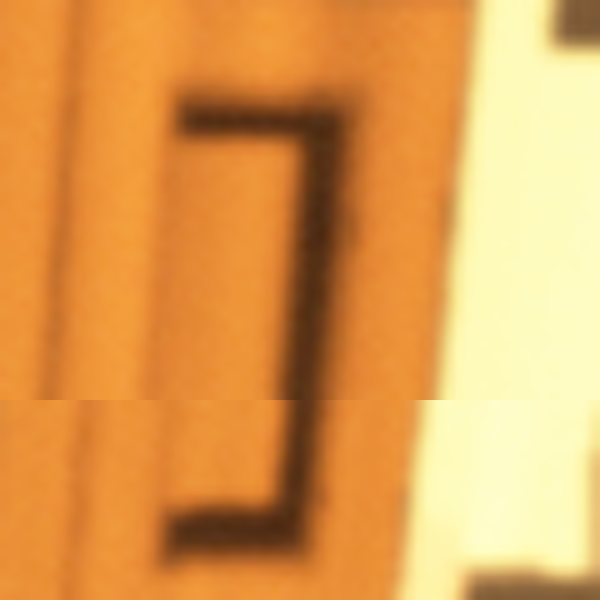

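Run:
```python
from h import *
w=cam("wrist"); o=robot.get_obs()
P=onz(w,[[336.75,31.55],[354.35,31.55],[335.25,217.05],[321.05,217.05]],.134)[:,:2]
print(P.round(4)); c=P.mean(0); f=(P[0]+P[1]-P[2]-P[3])/2; r=(P[1]+P[2]-P[0]-P[3])/2
print("c",c,"len",np.linalg.norm(f),np.linalg.norm(r),"slope",f[0]/f[1],(P[1]-P[2]),(P[0]-P[3]))
# held level: edges of bright top at several rows, z = top
g=w["color"].astype(int).mean(2); zt=o["position"][2]-.0242+.048
for row in (65,100,140,180,205):
    print(row,[int(v) for v in g[row,230:246]],[int(v) for v in g[row,262:278]])
```

```text
[[ 0.5979 -0.0529]
 [ 0.6192 -0.0535]
 [ 0.6038 -0.2929]
 [ 0.5831 -0.2918]]
c [ 0.60100399 -0.17277616] len 0.23961002527974365 0.02100269012116042 slope 0.06323577425635381 [0.01547997 0.23937417] [0.01476348 0.2388906 ]
65 [121, 107, 90, 92, 120, 145, 152, 158, 167, 181, 183, 187, 186, 187, 188, 188] [254, 254, 253, 253, 254, 254, 253, 245, 199, 122, 82, 78, 94, 117, 135, 143]
100 [189, 157, 117, 99, 123, 151, 165, 170, 171, 177, 182, 183, 185, 187, 185, 186] [183, 182, 187, 188, 188, 182, 163, 125, 84, 55, 50, 57, 67, 76, 76, 80]
140 [207, 194, 161, 114, 111, 135, 156, 188, 234, 251, 254, 254, 254, 254, 254, 254] [254, 254, 254, 254, 254, 251, 233, 158, 88, 56, 62, 70, 77, 77, 80, 81]
180 [131, 124, 107, 93, 104, 129, 153, 176, 219, 247, 253, 254, 254, 254, 254, 254] [245, 219, 188, 179, 173, 155, 118, 77, 64, 68, 73, 75, 80, 81, 79, 79]
205 [208, 202, 180, 140, 115, 132, 151, 162, 170, 171, 165, 169, 170, 174, 172, 171] [172, 176, 178, 175, 164, 140, 106, 77, 69, 73, 77, 84, 94, 123, 142, 142]
```

Run:
```python
from h import *
w=cam("wrist"); o=robot.get_obs(); zt=o["position"][2]-.0242+.048
for r,l,rr in ((65,234.2,270.8),(140,234.8,269.2),(180,234.2,268)):
    P=onz(w,[[l,r],[rr,r]],zt); print(P.round(4),P.mean(0))
yaw=np.pi/2-.063; y=o["position"]; 
print("end",onz(w,[[255,40]],zt), "tcp line x at y=-.1:",o["position"][0]+.119*.0543)
```

```text
[[ 0.4853 -0.1158  0.3541]
 [ 0.5027 -0.1168  0.3541]] [ 0.49397773 -0.11629203  0.35406622]
[[ 0.4831 -0.1512  0.3541]
 [ 0.5006 -0.1521  0.3541]] [ 0.49183956 -0.15166966  0.35406622]
[[ 0.4812 -0.1722  0.3541]
 [ 0.4992 -0.1732  0.3541]] [ 0.49022697 -0.17271652  0.35406622]
end [[ 0.49571587 -0.10549856  0.35406622]] tcp line x at y=-.1: 0.496442434910668
```

Run:
```python
from h import *
go([.6025,-.172,.33],np.pi/2-.063);go([.6025,-.172,.174],np.pi/2-.063)
```

```text
d [ 5.35 10.98  0.03] turn [0.     0.     0.0092]
d [ 5.35 10.98 15.63] turn [0.     0.     0.0092]
```

Emit:
play_rows(gripper=[1, 1, 1, 1, 1, 1, 1, 1, 1, 1, 1], delta_pos=[[1.3, 2.7, 0], [3, 6, 0], [4.5, 9, 0], [5.35, 11, 0], [5.35, 11, 1.5], [5.35, 11, 4.5], [5.35, 11, 8], [5.35, 11, 11.5], [5.35, 11, 14], [5.35, 11, 15.6], [5.35, 11, 15.6]], turn=[[0, 0, 0.009], [0, 0, 0.009], [0, 0, 0.009], [0, 0, 0.009], [0, 0, 0.009], [0, 0, 0.009], [0, 0, 0.009], [0, 0, 0.009], [0, 0, 0.009], [0, 0, 0.009], [0, 0, 0.009]])

```text
time: 9.4
position: [0.6012, -0.172, 0.1727]
tool_rot: [0.729, 0.684, -0.001, -0.002]
ft_force: [0.3, -0.2, -2.1]
grip_width: 0.0156
grip_force: 25.0
```

Emit:
play_rows(gripper=[1, 1, 1, 1], delta_pos=[[0, 0, 0], [0, 0, 0], [0, 0, 0], [0, 0, 0]], turn=[[0, 0, 0], [0, 0, 0], [0, 0, 0], [0, 0, 0]])

```text
time: 9.9
position: [0.6029, -0.1721, 0.1747]
tool_rot: [0.729, 0.685, 0.0, 0.0]
ft_force: [-0.4, -1.1, -2.4]
grip_width: 0.0161
grip_force: 25.0
```

Run:
```python
from h import *
w=cam("wrist"); o=robot.get_obs(); print(o["position"],o["tool_rot"],o["ft_force"])
s=cam("side")
x0,y0=proj(w,[[.608,-.06,.15]])[0].astype(int); print(x0,y0, -w["R"].T@w["t"])
A=cv2.resize(w["color"][0:240,180:340],(400,600),interpolation=cv2.INTER_CUBIC)
x1,y1=proj(s,[[.6025,-.12,.14]])[0].astype(int); print(x1,y1)
B=cv2.resize(s["color"][y1-45:y1+45,x1-30:x1+30],(400,600),interpolation=cv2.INTER_CUBIC)
save({"color":np.hstack([A,B])},"c3.png")
```

```text
[ 0.60283697 -0.17213594  0.17457775] [7.28980149e-01 6.84534765e-01 1.16746458e-04 2.89744961e-04] [-0.55477512 -0.19785439 -2.60307881]
252 60 [ 0.6067779  -0.08828493  0.33773351]
227 140
```

View pics/c3.png

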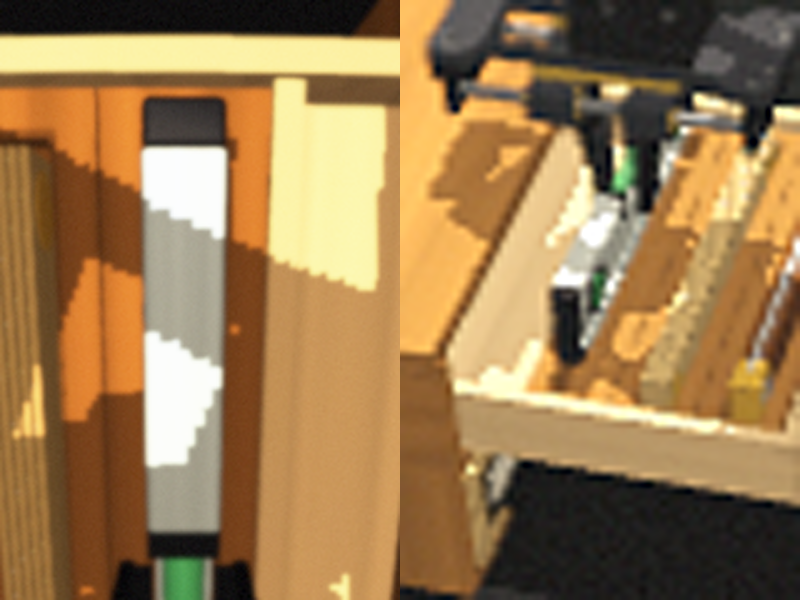

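Run:
```python
from h import *
w=cam("wrist"); o=robot.get_obs(); g=w["color"].astype(int)
for r in (50,58,70,80,90,130,160,190):
    print(r,"seam",g[r,212:226].sum(1)//3,"lev",(g[r,234:242].sum(1)//3),(g[r,266:278].sum(1)//3),"rear",g[r,282:294,2])
zt=o["position"][2]-.0242+.048
u=lambda x,y:(180+x/2.5-.3,y/2.5-.3)
for yr in (150,300,420):
    pass
S=onz(w,[u(98,150),u(272,150),u(107,300),u(265,300)],.134);L=onz(w,[u(143,150),u(226,150),u(146,300),u(223,300)],zt)
print(S.round(4),L.round(4)); 
for k in(0,2): print("holder c",S[k:k+2].mean(0),"level c",L[k:k+2].mean(0), "tcp line", .6028+(L[k,1]+.1721)*.063)
```

```text
50 seam [140 140 139 139 137 130 108 101 119 128 133 136 137 139] lev [142 133 107  67  47  55  63  67] [ 56  53  46  48  72 105 121 125 128 129 134 132] rear [ 49  52  54  54  50  52  66 107 150 164 168 169]
58 seam [140 137 138 136 132 124 105  94 115 129 131 135 138 139] lev [143 135 116 103 108 118 130 131] [129 123 106  81  61  64  75  89 102 118 129 134] rear [ 53  53  50  50  49  51  77 115 156 166 170 167]
70 seam [ 72  73  70  71  70  68  60  55  61  80  99 108 110 114] lev [143 147 175 222 247 251 252 252] [252 251 248 229 161  97  85 110 124 132 134 135] rear [ 48  50  49  48  44  47  95 143 164 167 171 167]
80 seam [71 71 74 71 69 68 65 56 59 62 66 66 69 69] lev [ 75  76  97 130 167 204 237 250] [252 251 246 218 147  89  85 110 126 132 134 134] rear [ 54  55  52  46  48  60 106 150 166 169 170 170]
90 seam [73 71 69 72 71 66 63 57 53 58 64 68 67 69] lev [ 76  79  89 111 142 157 160 164] [252 251 243 205 131  77  71  87 109 127 136 136] rear [ 51  48  51  48  49  81 122 157 164 169 170 169]
130 seam [137 138 138 136 139 137 134 127 105 100 111 121 128 132] lev [142 138 134
[... 256 characters left out ...]
  70  71  72] rear [30 28 43 58 74 81 83 84 83 85 85 88]
190 seam [70 71 70 71 74 72 70 70 69 66 57 57 60 63] lev [ 72  73  73  78  94 120 142 150] [146 124  98  75  69  67  67  69  69  70  72  71] rear [28 44 68 83 83 86 88 88 85 85 88 87]
[[ 0.5852 -0.0553  0.134 ]
 [ 0.6332 -0.0583  0.134 ]
 [ 0.584  -0.0959  0.134 ]
 [ 0.63   -0.0987  0.134 ]] [[ 0.6005 -0.0663  0.1982]
 [ 0.6161 -0.0673  0.1982]
 [ 0.5989 -0.094   0.1982]
 [ 0.6143 -0.0949  0.1982]]
holder c [ 0.60916971 -0.05682097  0.134     ] level c [ 0.60830258 -0.06677378  0.19815507] tcp line 0.6094661097187336
holder c [ 0.60698077 -0.09728321  0.134     ] level c [ 0.60660005 -0.09444405  0.19815507] tcp line 0.6077223026419396
```

Emit:
play_rows(gripper=[1, 1, 1, 1, 1, 1, 1, 1, 1], delta_pos=[[0, 0.03, 0.5], [0, 0.03, 1], [0, 0.03, 1.4], [0, 0.03, 1.8], [0, 0.03, 2.2], [0, 0.03, 2.6], [0, 0.03, 3.0], [0, 0.03, 3.2], [0, 0.03, 3.2]], turn=[[0, 0, 0], [0, 0, 0], [0, 0, 0], [0, 0, 0], [0, 0, 0], [0, 0, 0], [0, 0, 0], [0, 0, 0], [0, 0, 0]])

```text
time: 11.18
position: [0.6029, -0.1721, 0.142]
tool_rot: [0.729, 0.684, -0.0, -0.0]
ft_force: [-0.5, -0.1, -2.9]
grip_width: 0.0154
grip_force: 25.0
```

Emit:
play_rows(gripper=[1, 1, 1, 1, 1], delta_pos=[[0, 0, 0.1], [0, 0, 0.2], [0, 0, 0.3], [0, 0, 0.4], [0, 0, 0.4]], turn=[[0, 0, 0], [0, 0, 0], [0, 0, 0], [0, 0, 0], [0, 0, 0]])

```text
time: 11.8
position: [0.603, -0.1722, 0.1382]
tool_rot: [0.729, 0.684, 0.0, 0.0]
ft_force: [-0.2, -0.6, -2.7]
grip_width: 0.0155
grip_force: 25.0
```

Entered freely with no side force; lowering to contact with the floor.

Emit:
play_rows(gripper=[1, 1, 1, 1], delta_pos=[[0, 0, 0.05], [0, 0, 0.1], [0, 0, 0.1], [0, 0, 0.1]], turn=[[0, 0, 0], [0, 0, 0], [0, 0, 0], [0, 0, 0]])

```text
time: 12.3
position: [0.603, -0.1722, 0.1382]
tool_rot: [0.729, 0.685, 0.0, 0.0]
ft_force: [-1.8, 1.4, 4.6]
grip_width: 0.0158
grip_force: 25.0
```

Emit:
play_rows(gripper=[0.7, 0.5, 0.36, 0.36, 0.36, 0.36, 0.36, 0.36, 0.36, 0.36, 0.36], delta_pos=[[0, 0, 0], [0, 0, 0], [0, 0, 0], [0, 0, 0], [0, 0, -0.5], [0, 0, -1.5], [0, 0, -3], [0, 0, -5], [0, 0, -8], [0, 0, -12], [0, 0, -15]], turn=[[0, 0, 0], [0, 0, 0], [0, 0, 0], [0, 0, 0], [0, 0, 0], [0, 0, 0], [0, 0, 0], [0, 0, 0], [0, 0, 0], [0, 0, 0], [0, 0, 0]])

```text
time: 13.68
position: [0.6035, -0.1724, 0.2905]
tool_rot: [0.729, 0.685, 0.001, 0.002]
ft_force: [0.4, -0.9, -0.5]
grip_width: 0.0281
grip_force: 0.0
```

Run:
```python
from h import *
w=cam("wrist"); o=robot.get_obs(); print(o["position"],o["ft_force"],o["grip_width"],o["time"])
s=cam("side");t=cam("top")
B=cv2.resize(s["color"][85:190,190:310],(400,350),interpolation=cv2.INTER_CUBIC)
A=cv2.resize(w["color"],(400,350))
save({"color":np.hstack([A,B])},"c4.png")
# drawer-front face middle from top view, panel top outer edge
P=onz(w,[[0,0]],.171)
```

```text
[ 0.60550952 -0.17325375  0.29491594] [ 1.8825858  -0.81378966  3.02187376] 0.027594381537650075 13.725
```

View pics/c4.png

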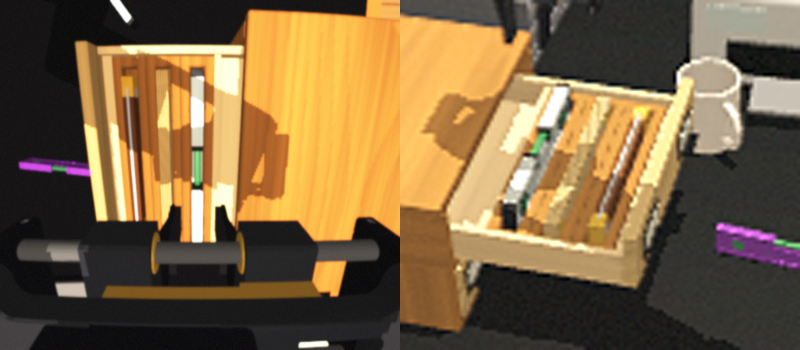

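The level is seated level and low in the rear slot, with the other tools untouched. Next I'll move to the front of the drawer and push.

Run:
```python
from h import *
go([.41,-.161,.30],np.pi-.063);go([.42,-.161,.14],np.pi-.063)
```

```text
d [ -0.06 -19.44  -1.08] turn [ 0.0026  0.0061 -1.5707]
d [  0.04 -18.53  14.92] turn [ 0.0026  0.0061 -1.5707]
```

Emit:
play_rows(gripper=[0.36, 0.36, 1, 1, 1, 1, 1, 1, 1, 1, 1, 1], delta_pos=[[0, -1.5, -1], [0, -4, -1], [0, -7, -1], [0, -10, -1], [0, -13, -1], [0, -16, -1], [0, -18, -1], [0, -19.4, -1], [0, -19.4, -1], [0, -19.4, -1], [0, -19.4, -1], [0, -19.4, -1]], turn=[[0, 0, -0.1], [0, 0, -0.25], [0, 0, -0.4], [0, 0, -0.55], [0, 0, -0.7], [0, 0, -0.85], [0, 0, -1.0], [0, 0, -1.15], [0, 0, -1.3], [0, 0, -1.45], [0, 0, -1.571], [0, 0, -1.571]])

```text
time: 15.32
position: [0.4086, -0.1594, 0.2963]
tool_rot: [0.032, 0.999, 0.001, -0.001]
ft_force: [-0.6, -0.2, -0.3]
grip_width: 0.0004
grip_force: 0.0
```

Emit:
play_rows(gripper=[1, 1, 1], delta_pos=[[0, 0, 0], [0, 0, 0], [0, 0, 0]], turn=[[0, 0, 0], [0, 0, 0], [0, 0, 0]])

```text
time: 15.7
position: [0.4093, -0.1599, 0.2972]
tool_rot: [0.032, 1.0, 0.0, -0.0]
ft_force: [-0.5, 0.4, -0.2]
grip_width: 0.0006
grip_force: 0.0
```

Run:
```python
from h import *
o=robot.get_obs(); print(o["position"],o["tool_rot"],o["q"],o["time"])
go([.42,-.161,.14],np.pi-.063);go([.443,-.1625,.14],np.pi-.063);go([.6584-.0095,-.1763,.14],np.pi-.063)
```

```text
[ 0.40931952 -0.15989775  0.2971557 ] [ 3.16073785e-02  9.99500359e-01  3.57205047e-05 -7.46917773e-05] [-6.27755116e-01  1.76407043e-01  1.77192369e+00 -2.66277085e-05
  1.19342565e+00 -2.13531634e+00] 15.7
d [-1.08 -0.04 15.72] turn [ 0.0001 -0.0002 -0.0002]
d [-3.38 -0.05 15.72] turn [ 0.0001 -0.0002 -0.0002]
d [-24.02  -0.12  15.71] turn [ 0.0001 -0.0002 -0.0002]
```

Emit:
play_rows(gripper=[1, 1, 1, 1, 1, 1, 1, 1, 1], delta_pos=[[-0.3, 0, 3], [-0.6, 0, 7], [-1, 0, 11], [-1, 0, 14], [-1, 0, 15.7], [-1, 0, 15.7], [-2, 0, 15.7], [-3, 0, 15.7], [-3.5, 0, 15.7]], turn=[[0, 0, 0], [0, 0, 0], [0, 0, 0], [0, 0, 0], [0, 0, 0], [0, 0, 0], [0, 0, 0], [0, 0, 0], [0, 0, 0]])

```text
time: 16.82
position: [0.4449, -0.1624, 0.1409]
tool_rot: [0.031, 1.0, -0.0, 0.0]
ft_force: [-2.2, -0.9, 1.4]
grip_width: 0.0001
grip_force: 1.5
```

Emit:
play_rows(gripper=[1, 1, 1, 1, 1, 1, 1, 1, 1, 1, 1, 1], delta_pos=[[-0.5, 0, 0], [-1, 0, 0], [-2, 0, 0], [-3, 0, 0], [-4, 0, 0], [-5, 0, 0], [-6, 0, 0], [-7, 0, 0], [-8, 0, 0], [-9, 0, 0], [-10, 0, 0], [-10.5, 0, 0]], turn=[[0, 0, 0], [0, 0, 0], [0, 0, 0], [0, 0, 0], [0, 0, 0], [0, 0, 0], [0, 0, 0], [0, 0, 0], [0, 0, 0], [0, 0, 0], [0, 0, 0], [0, 0, 0]])

```text
time: 18.32
position: [0.5503, -0.1691, 0.1403]
tool_rot: [0.031, 1.0, -0.0, 0.001]
ft_force: [-3.2, -1.1, 1.9]
grip_width: 0.0002
grip_force: 1.3
```

Emit:
play_rows(gripper=[1, 1, 1, 1, 1, 1, 1, 1, 1, 1, 1], delta_pos=[[-0.5, 0, 0], [-1.5, 0, 0], [-2.5, 0, 0], [-3.5, 0, 0], [-4.5, 0, 0], [-5.5, 0, 0], [-6.5, 0, 0], [-7.5, 0, 0], [-8, 0, 0], [-8.5, 0, 0], [-8.5, 0, 0]], turn=[[0, 0, 0], [0, 0, 0], [0, 0, 0], [0, 0, 0], [0, 0, 0], [0, 0, 0], [0, 0, 0], [0, 0, 0], [0, 0, 0], [0, 0, 0], [0, 0, 0]])

```text
time: 19.7
position: [0.6351, -0.1739, 0.1404]
tool_rot: [0.031, 1.0, 0.0, 0.001]
ft_force: [0.9, -0.2, 0.3]
grip_width: 0.0003
grip_force: 0.0
```

Emit:
play_rows(gripper=[1, 1, 1, 1, 1, 1, 1], delta_pos=[[-0.2, 0, 0], [-0.4, 0, 0], [-0.6, 0, 0], [-0.8, 0, 0], [-1.0, 0, 0], [-1.1, 0, 0], [-1.2, 0, 0]], turn=[[0, 0, 0], [0, 0, 0], [0, 0, 0], [0, 0, 0], [0, 0, 0], [0, 0, 0], [0, 0, 0]])

```text
time: 20.58
position: [0.6458, -0.1746, 0.1401]
tool_rot: [0.031, 1.0, 0.0, -0.0]
ft_force: [-2.8, 1.0, 1.4]
grip_width: 0.0005
grip_force: 1.3
```

Emit:
play_rows(gripper=[1, 1, 1], delta_pos=[[-0.1, 0, 0], [-0.2, 0, 0], [-0.2, 0, 0]], turn=[[0, 0, 0], [0, 0, 0], [0, 0, 0]])

```text
time: 20.95
position: [0.647, -0.1747, 0.1401]
tool_rot: [0.031, 1.0, 0.0, -0.001]
ft_force: [-5.4, 1.4, 3.0]
grip_width: 0.0002
grip_force: 2.4
```

Emit:
play_rows(gripper=[1, 1, 1], delta_pos=[[-0.1, 0, 0], [-0.1, 0, 0], [-0.1, 0, 0]], turn=[[0, 0, 0], [0, 0, 0], [0, 0, 0]])

```text
time: 21.32
position: [0.6469, -0.1747, 0.1401]
tool_rot: [0.031, 1.0, 0.0, -0.002]
ft_force: [-6.7, 0.5, 3.9]
grip_width: 0.0009
grip_force: 3.6
```

Emit:
play_rows(gripper=[1, 1, 1], delta_pos=[[-0.1, 0, 0], [-0.1, 0, 0], [-0.1, 0, 0]], turn=[[0, 0, 0], [0, 0, 0], [0, 0, 0]])

```text
time: 21.7
position: [0.6468, -0.1747, 0.1401]
tool_rot: [0.031, 1.0, 0.0, -0.003]
ft_force: [-9.9, 1.0, 4.5]
grip_width: 0.0002
grip_force: 4.8
```

The push force rises with no further motion, so the drawer is at its stop. Retreating and checking.

Emit:
play_rows(gripper=[1, 1, 1, 1, 1, 1, 1, 1, 1, 1], delta_pos=[[0.5, 0, 0], [2, 0, 0], [5, 0, 0], [9, 0, 0], [13, 0, -2], [17, 0, -6], [20, 0, -10], [21, 0, -14], [21, 0, -14], [21, 0, -14]], turn=[[0, 0, 0], [0, 0, 0], [0, 0, 0], [0, 0, 0], [0, 0, 0], [0, 0, 0], [0, 0, 0], [0, 0, 0], [0, 0, 0], [0, 0, 0]])

```text
time: 22.95
position: [0.4408, -0.1622, 0.2801]
tool_rot: [0.031, 1.0, -0.0, 0.001]
ft_force: [0.2, 1.6, -0.2]
grip_width: 0.0002
grip_force: 0.0
```

Run:
```python
from h import *
o=robot.get_obs(); print(o["position"],o["ft_force"],o["time"])
s=cam("side");t=cam("top")
B=cv2.resize(s["color"][75:215,110:330],(440,400),interpolation=cv2.INTER_CUBIC)
A=cv2.resize(t["color"][40:240,180:380],(360,400),interpolation=cv2.INTER_CUBIC)
save({"color":np.hstack([A,B])},"c5.png")
```

```text
[ 0.44084067 -0.16222981  0.2801042 ] [ 0.18433548  1.61937947 -0.19476984] 22.95
```

View pics/c5.png

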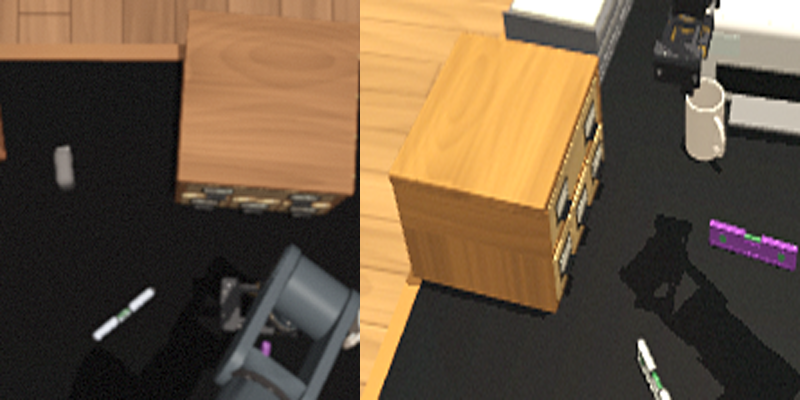

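The drawer front is flush with the chest and the other things on the desk are unmoved.

```bash
python3 -c "
from rig import robot
print(robot.hand_in())"
```

```text
the job is handed in; nothing more can be done
None
```

The spirit level stands on edge on the floor of the rear slot, lowered under grip until the wrist force showed contact. The drawer is pushed to its stop, flush with the chest in the pictures, and the job is handed in; its verdict was not shown.

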